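# Paint pots racked from pale to dark

### The arm

A 6-joint arm with a two-finger parallel gripper is mounted at the origin on the work surface. World frame = base frame: x ahead of the robot, y to its left, z up, the work surface at z = 0. Lengths are in m, angles in rad, forces in N, time in s.
With the tool pointing down it reaches from about 0.35 to 0.775 m from the base axis. Payload 7.3 kg.
Tool frame: the origin (TCP) lies at the very end of the fingers, on their centre line; the grasp point (between the pads) lies 19 mm behind it; z points along the fingers, y is the line along which they close (so a half turn about z gives the same grasp; the last joint's range is limited). The gripper opens to 92 mm and grips with 3 to 60 N. Pads are 19 mm wide; open, the fingers measure 130 mm over their backs; the gripper's body (75 mm by 190 mm) begins 47 mm behind the grasp point.
Start: joints at [0.985, 0.342, 1.524, -0, 1.275, -0.146], TCP at [0.224, 0.475, 0.189] pointing down, gripper open.
Joint ranges: [-2.53, 2.53], [-0.77, 2.02], [0.04, 2.7], [-1, 4.14], [0.28, 2.66], [-3.11, 3.11]. Speed limits (rad/s): [2.57, 2.57, 3.14, 3.14, 3.14, 3.14].

### API

Orientations are given as [roll, pitch, yaw] about the fixed x, y, z axes, in that order (R = Rz(yaw) Ry(pitch) Rx(roll)).
In Python, from cell import robot gives the robot as it stands.
- The arm moves only by the tool apply_moves, never from a script. Its argument "motion" is text: rows parted by semicolons, each of 7 numbers parted by spaces: the opening in per cent of the stroke, from 0 (shut) to 100 (fully open), then the shift along the tool's x, y, z in cm, then the turn, a rotation vector about the tool's x, y, z in rad. A call has 1 to 20 rows; each row shifts and turns the commanded pose from where the row before left it, along the tool's axes as they then stand; what a row does not reach is not made up. A row lasts 1/8 s, in which the tool goes at most 62.5 mm and 10.7 degrees, less where a joint would pass 70% of its speed; a pose out of reach is approached as far as the arm can. A call with a gripper value outside its range is refused whole. The fingers move at their own pace and stop on an object; "force" is the grip in N (left out, the last holds). Time passes only in rows, so rows that do not move let the fingers close. It gives the time, the measured TCP pose, the force, the opening and the grip force at its end, in the units of the state.
- robot.observe(): the state, without advancing time (a new reading comes with each control period).
- robot.read_camera(name): name is "side" or "top" or "wrist"; returns a dict with "img" (384x512x3 uint8, red, green, blue), "fovy" (degrees; the focal length in pixels is half the picture's height over the tangent of half this angle, whatever the lens; pixels are square), "cx", "cy" (the principal point, pixels), "k1" (the pictures are not rectified: a ray, as slopes to the right and down, at radius r is drawn at 1 + k1 r^2 times it, then the intrinsics apply), "R" (3x3) and "t" (3): a world point X has camera coordinates R X + t; the wrist camera has in their place "hand_eye" (4x4, takes a point from camera to tool coordinates, whose origin is the TCP and whose axes are the flange's). Camera axes: x right, y down, z forward; pixel columns grow to the right and rows downward; lengths in m; the calibration is good to about 2 mm. A picture is of the moment at which its call begins: read the wrist's pose just before it. There is no depth.
- robot.hand_in(): hands the job in; it is judged then, once.
Trained networks look in a picture, given as the dict that the camera call returned (one of the last four; its "shot" number tells which), for a name from the list of things; names that differ only in an ending like _2 or _b are one class to them, and where a whole thing is asked for, a point or a joint stands for the part that bears it (a point fixed in the world has none). Each returns a list of dicts, best first, with "score" (0 to 1); they miss things now and then, are a little off and sometimes report something else, mostly with a low value. They report only what shows in the picture. A call takes as long as a camera call. They do not tell look-alikes from the thing itself.
- robot.search_frame(target, picture): "centre" ([x, y, z] in m, in world coordinates, good to about 4 mm: the middle of the surface that is visible of it).
- robot.trace(target, picture): "pixels" (384x512 bool, what is visible of it).
The state is a dict: "time": time; "qpos": joint angles; "qvel": joint speeds; "joint_efforts": joint torques, N m; "tool_pos": TCP position; "tool_rot": TCP orientation; "contact_force": force on the tool from outside, world axes, zero at the start; "torque": the same for the moment, N m; "opening": finger opening in m; "grip_force": force on a finger pad.
Only numpy, scipy, OpenCV 4.12 (cv2) and the standard library are available. Lean on these libraries where they do the work, as an engineer would, in place of code of your own. Each camera call takes 0.05 s, during which the arm holds its last target. There are 200 camera calls.

### The job

Stand the four pots of blue paint upright in the wooden rack, one in each bay, in order of shade: the palest in the bay beside the white knob, then darker and darker to the darkest beside the black knob. Leave the red pot standing where it is.

Things in the scene. Friction and masses are not known exactly. Their poses are not given: they have to be found in the camera images.
- pale_center (a point): Pot of paint, very pale, nearly white blue (the palest). Plastic screw-lid pot, body and lid in the paint's own colour, standing upright: body 42 diameter x 52 high, lid 38 diameter, 72 high over all, round, so its yaw is meaningless; about 0.1 kg. This point is its centre, 36 above its underside.
- sky_center (a point): Pot of paint, light sky blue (second palest). Plastic screw-lid pot, body and lid in the paint's own colour, standing upright: body 42 diameter x 52 high, lid 38 diameter, 72 high over all, round, so its yaw is meaningless; about 0.1 kg. This point is its centre, 36 above its underside.
- royal_center (a point): Pot of paint, strong royal blue (second darkest). Plastic screw-lid pot, body and lid in the paint's own colour, standing upright: body 42 diameter x 52 high, lid 38 diameter, 72 high over all, round, so its yaw is meaningless; about 0.1 kg. This point is its centre, 36 above its underside.
- navy_center (a point): Pot of paint, very dark navy, nearly black (the darkest). Plastic screw-lid pot, body and lid in the paint's own colour, standing upright: body 42 diameter x 52 high, lid 38 diameter, 72 high over all, round, so its yaw is meaningless; about 0.1 kg. This point is its centre, 36 above its underside.
- red_center (a point): Pot of bright red paint, which does not belong to the blue set. Plastic screw-lid pot, body and lid in the paint's own colour, standing upright: body 42 diameter x 52 high, lid 38 diameter, 72 high over all, round, so its yaw is meaningless; about 0.1 kg. This point is its centre, 36 above its underside.
- bay1: Square wooden bay of the paint rack, fixed: one of four equal bays, in a straight row at 74 mm pitch in the order bay1, bay2, bay3, bay4 along their y axis, on a dark board 400 x 88 x 12 lying on the table. Open on top, 68 x 68 outside, 58 x 58 inside, walls 16 high over all, floor 5 thick. Origin at the centre of its underside (12 above the table); y runs along the row towards bay4, x across the row, z up. A pot standing in it has its centre 41 above this origin.
- bay2: Square wooden bay of the paint rack, fixed: one of four equal bays, in a straight row at 74 mm pitch in the order bay1, bay2, bay3, bay4 along their y axis, on a dark board 400 x 88 x 12 lying on the table. Open on top, 68 x 68 outside, 58 x 58 inside, walls 16 high over all, floor 5 thick. Origin at the centre of its underside (12 above the table); y runs along the row towards bay4, x across the row, z up. A pot standing in it has its centre 41 above this origin.
- bay3: Square wooden bay of the paint rack, fixed: one of four equal bays, in a straight row at 74 mm pitch in the order bay1, bay2, bay3, bay4 along their y axis, on a dark board 400 x 88 x 12 lying on the table. Open on top, 68 x 68 outside, 58 x 58 inside, walls 16 high over all, floor 5 thick. Origin at the centre of its underside (12 above the table); y runs along the row towards bay4, x across the row, z up. A pot standing in it has its centre 41 above this origin.
- bay4: Square wooden bay of the paint rack, fixed: one of four equal bays, in a straight row at 74 mm pitch in the order bay1, bay2, bay3, bay4 along their y axis, on a dark board 400 x 88 x 12 lying on the table. Open on top, 68 x 68 outside, 58 x 58 inside, walls 16 high over all, floor 5 thick. Origin at the centre of its underside (12 above the table); y runs along the row towards bay4, x across the row, z up. A pot standing in it has its centre 41 above this origin.
- white_knob: White ceramic knob, 28 diameter, 32 high, fixed upright on one end of the rack's board, 64 mm beyond the centre of the end bay; it marks the light end of the row. A like knob in black marks the dark end. Which end is which varies. Origin at the centre of its underside.
Mind the look-alikes: they are no part of the job. What is shaped like the part that bears pale_center but green is not meant. Leave any yellow look-alike of the part that bears navy_center alone.

How it is judged:
At the end, for the whole second after the job is handed in: Each blue pot stands at rest on its bay's floor, within 14 mm of its centre, tilted under 0.12 rad, centre 36 to 46 mm above the bay's origin, ordered pale, sky, royal, navy from the white knob's end; the red pot is upright and within 25 mm of its start (((horizontal distance between white_knob and bay1 below 0.11 m and horizontal distance between pale_center and bay1 below 0.014 m and z of pale_center in the frame of bay1 between 0.036 and 0.046 m and horizontal distance between sky_center and bay2 below 0.014 m and z of sky_center in the frame of bay2 between 0.036 and 0.046 m and horizontal distance between royal_center and bay3 below 0.014 m and z of royal_center in the frame of bay3 between 0.036 and 0.046 m and horizontal distance between navy_center and bay4 below 0.014 m and z of navy_center in the frame of bay4 between 0.036 and 0.046 m) or (horizontal distance between white_knob and bay4 below 0.11 m and horizontal distance between pale_center and bay4 below 0.014 m and z of pale_center in the frame of bay4 between 0.036 and 0.046 m and horizontal distance between sky_center and bay3 below 0.014 m and z of sky_center in the frame of bay3 between 0.036 and 0.046 m and horizontal distance between royal_center and bay2 below 0.014 m and z of royal_center in the frame of bay2 between 0.036 and 0.046 m and horizontal distance between navy_center and bay1 below 0.014 m and z of navy_center in the frame of bay1 between 0.036 and 0.046 m)) and angle between each of pale_center, sky_center, royal_center, navy_center, red_center's own z axis and vertical below 0.12 rad and linear speed of each of pale, sky, royal, navy below 0.02 m/s and distance of red_center from where it was at the start of the episode below 0.025 m); the robot touches nothing.
It fails at once if the red pot is shifted by more than 25 mm or knocked over (distance of red_center from where it was at the start of the episode above 0.025 m or angle between red_center's own z axis and vertical above 0.5 rad).
It also fails if it takes over 96 s, if anything falls off the work surface, if the arm or the gripper's body presses on something with over 40 N, if the wrist force passes 120 N, or if a joint passes its speed limit or range.

## Working session

There is one attempt and no reset: what is moved stays moved. The work goes in short steps, Python scripts to look and compute and a tool call to move; the robot and the scene stay as the last step left them, time stands still between calls to the robot, and variables do not carry over. Pictures are saved under pics/ and viewed, at most 14 in all, crops included, and the job is handed in when it is done.

Besides the shell and the picture viewer there is one more tool, called after ">>>" as name(argument=value, ...) on one line, values as JSON. apply_moves: Moves the arm, as the interface text tells. Its arguments: {"type":"object","properties":{"motion":{"type":"string"},"force":{"type":"number"}},"required":["motion"]}

```bash
mkdir -p pics; cat > h.py <<'E'
from cell import robot
import numpy as np, cv2
def save(c,n): cv2.imwrite('pics/'+n,c['img'][:,:,::-1])
def K(c):
    f=c['img'].shape[0]/2/np.tan(np.radians(c['fovy'])/2); return f
def ray(c,u,v):
    f=K(c); d=np.array([(u-c['cx'])/f,(v-c['cy'])/f]); s=d.copy()
    for _ in range(30): s=d/(1+c['k1']*(s@s))
    R=np.array(c['R']);t=np.array(c['t']); return -R.T@t, R.T@np.array([s[0],s[1],1])
def onz(c,u,v,z):
    o,d=ray(c,u,v); return o+d*(z-o[2])/d[2]
E
python3 - <<'E'
from h import *
s=robot.observe(); print(s)
for n in('top','side'):
    c=robot.read_camera(n); save(c,n+'1.png')
    print(n,c['fovy'],c['k1'],-np.array(c['R']).T@c['t'])
    for t in ['pale_center','sky_center','royal_center','navy_center','red_center','bay1','white_knob']:
        print(t,[(np.round(d['centre'],3).tolist(),round(d['score'],2)) for d in robot.search_frame(t,c)])
E
```

```text
{'time': 0.0, 'qpos': array([ 9.85007212e-01,  3.42743661e-01,  1.52504277e+00, -2.02908969e-05,
        1.27538582e+00, -1.45993609e-01]), 'qvel': array([-0.00061218,  0.00014794,  0.0014591 ,  0.00099196,  0.00099144,
       -0.00031778]), 'joint_efforts': array([-7.75753870e-04, -4.31237733e+01, -2.44214952e+01,  7.16699171e-02,
        5.59849106e-02, -1.13953890e-04]), 'tool_pos': array([0.22323871, 0.4746481 , 0.18852516]), 'tool_rot': array([-3.14002704e+00, -2.10595957e-04,  2.70180291e+00]), 'contact_force': array([-0.26111807,  0.40451705, -0.37793932]), 'torque': array([ 0.0681541 , -0.03497069, -0.01976875]), 'grip_force': 0.0, 'opening': 0.09160710651334684}
top 46.847548780318206 0.04092506419395609 [0.29470816 0.00152812 1.01264988]
pale_center [([0.438, -0.138, 0.074], 0.68), ([0.525, -0.181, 0.075], 0.57)]
sky_center [([0.442, -0.047, 0.075], 0.72)]
royal_center [([0.447, 0.25, 0.072], 0.76)]
navy_center [([0.364, 0.155, 0.074], 0.66), ([0.466, 0.141, 0.076], 0.61)]
red_center []
bay1 [([0.61, 0.196, 0.018], 0.95), ([0.618, 0.128, 0.024], 0.86), ([0.622, -0.021, 0.014], 0.82), ([0.622, 0.055, 0.016], 0.75), ([0.463, 0.14, 0.077], 0.5)]
white_knob [([0.608, 0.264, 0.042], 0.67)]
side 56.92145689245085 -0.0014175842221750901 [0.46346617 0.5979083  0.59137136]
pale_center [([0.53, -0.166, 0.048], 0.61)]
sky_center [([0.452, -0.033, 0.053], 0.94), ([0.444, -0.128, 0.057], 0.35)]
royal_center [([0.445, 0.274, 0.055], 0.91), ([0.443, -0.13, 0.053], 0.73)]
navy_center [([0.365, 0.171, 0.051], 0.94), ([0.464, 0.157, 0.047], 0.73)]
red_center [([0.478, 0.068, 0.052], 0.73)]
bay1 [([0.624, -0.027, 0.019], 0.98), ([0.622, 0.052, 0.02], 0.85), ([0.617, 0.122, 0.014], 0.71), ([0.614, 0.2, 0.015], 0.56)]
white_knob [([0.608, 0.269, 0.047], 0.72)]
```

View pics/top1.png

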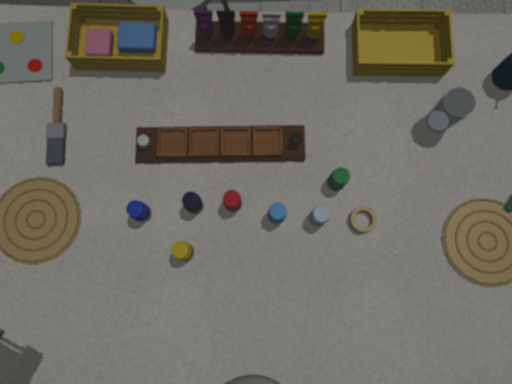

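View pics/side1.png

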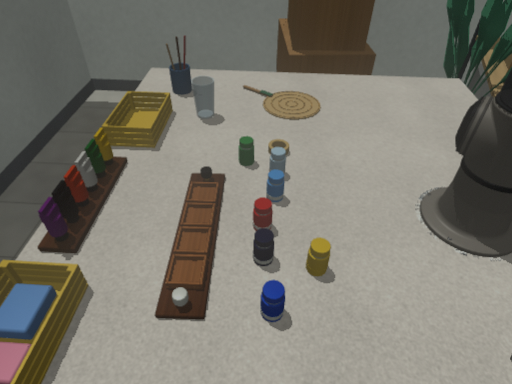

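The top view has +x up and +y left. The pots are at royal (138,211), navy (192,202), red (232,200), sky (277,212) and pale (320,215). The decoys are green (339,178) and yellow (181,251). The white knob is at (143,141), so it is at the +y end of the row. The side view agrees with this. Next I'll fit the positions by matching silhouettes.

```bash
cat >> h.py <<'E'
def proj(c,X):
    p=X@np.array(c['R']).T+np.array(c['t']); s=p[:,:2]/p[:,2:]; r2=(s**2).sum(1,keepdims=True)
    return s*(1+c['k1']*r2)*K(c)+[c['cx'],c['cy']]
def hullc(c,X):
    h=cv2.convexHull(proj(c,X).astype(np.float32)); m=cv2.moments(h); return np.array([m['m10'],m['m01']])/m['m00'],m['m00']
a=np.linspace(0,2*np.pi,40)
POT=np.array([[r*np.cos(t),r*np.sin(t),z] for r,z in((.021,0),(.021,.052),(.019,.052),(.019,.072)) for t in a])
BAY=np.array([[x,y,z] for x in(-.034,.034) for y in(-.034,.034) for z in(.012,.028)])
def fit(c,mask,M,x0,z0=0):
    from scipy.optimize import least_squares
    ys,xs=np.nonzero(mask); m=np.array([xs.mean(),ys.mean()])
    f=lambda p: hullc(c,M+[p[0],p[1],z0])[0]-m
    x=least_squares(f,x0[:2]).x
    return x,len(xs)/hullc(c,M+[x[0],x[1],z0])[1]
E
python3 - <<'E'
from h import *
for n in('top','side'):
    c=robot.read_camera(n)
    for t,M in [('pale_center',POT),('sky_center',POT),('royal_center',POT),('navy_center',POT),('red_center',POT),('bay1',BAY)]:
        for d in robot.trace(t,c):
            p=d['pixels']
            if p.sum()<20: continue
            x,r=fit(c,p,M,[.5,.05]); print(n,t,round(d['score'],2),x.round(4),'area',round(r,2),c['img'][p].mean(0).astype(int))
E
```

```text
top pale_center 0.94 [ 0.5296 -0.1831] area 0.91 [44 75 50]
top pale_center 0.7 [ 0.4447 -0.1399] area 1.0 [100 110 113]
top sky_center 0.91 [ 0.4487 -0.0444] area 0.86 [ 62  92 118]
top royal_center 0.62 [0.4472 0.26  ] area 0.97 [41 53 95]
top navy_center 0.92 [0.3617 0.1597] area 1.05 [114 102  42]
top navy_center 0.72 [0.4697 0.1433] area 0.96 [43 43 52]
top red_center 0.67 [0.4751 0.0541] area 0.95 [104  44  41]
top bay1 0.98 [0.6182 0.0514] area 0.98 [83 58 39]
top bay1 0.85 [0.6151 0.1253] area 0.98 [81 57 39]
top bay1 0.76 [ 0.621 -0.024] area 1.04 [83 58 40]
top bay1 0.58 [0.6131 0.1982] area 0.97 [81 57 39]
side pale_center 0.79 [ 0.529  -0.1874] area 0.94 [60 79 58]
side pale_center 0.71 [ 0.4436 -0.1571] area 0.74 [ 97 108 111]
side royal_center 0.55 [0.4474 0.2598] area 1.01 [ 41  55 101]
side navy_center 0.75 [0.4687 0.141 ] area 0.94 [50 50 53]
side navy_center 0.71 [0.3607 0.1576] area 0.97 [113 100  45]
side red_center 0.56 [0.4739 0.048 ] area 0.96 [102  57  53]
side bay1 0.96 [0.6176 0.0429] area 0.85 [98 71 50]
side bay1 0.92 [0.6125 0.1954] area 0.97 [96 67 46]
side bay1 0.66 [ 0.6209 -0.0316] area 0.86 [98 72 53]
side bay1 0.6 [0.616 0.118] area 0.98 [96 68 48]
```

>>> apply_moves(motion="72 0 0 0 0 0 0.1615; 72 0 0 0 0 0 0.1615; 72 0 0 0 0 0 0.1615; 72 0 0 0 0 0 0.1615; 72 0 0 0 0 0 0.1615; 72 0 0 0 0 0 0.1615; 72 0 0 0 0 0 0.1615; 72 -2.7 2.8 0 0 0 0; 72 -2.7 2.8 0 0 0 0; 72 -2.7 2.8 0 0 0 0; 72 -2.7 2.8 0 0 0 0; 72 -2.7 2.8 0 0 0 0; 72 -2.7 2.8 0 0 0 0; 72 -2.7 2.8 0 0 0 0; 72 -2.7 2.8 0 0 0 0; 72 0 0 0 0 0 0; 72 0 0 0 0 0 0", force=15)

```text
time: 3.62
tool_pos: [0.4472, 0.2594, 0.1891]
tool_rot: [-3.141, -0.0, 1.571]
contact_force: [-1.6, 1.4, -0.1]
opening: 0.0658
grip_force: 0.0
```

```bash
cat >> h.py <<'E'
def wrist():
    from scipy.spatial.transform import Rotation as Ro
    s=robot.observe(); c=robot.read_camera('wrist')
    T=np.eye(4); T[:3,:3]=Ro.from_euler('xyz',s['tool_rot']).as_matrix(); T[:3,3]=s['tool_pos']
    W=np.linalg.inv(T@np.array(c['hand_eye'])); c['R']=W[:3,:3]; c['t']=W[:3,3]; return c
E
python3 - <<'E'
from h import *
c=wrist(); save(c,'w1.png')
for d in robot.trace('royal_center',c): print(d['score'],fit(c,d['pixels'],POT,[.447,.26]))
E
```

```text
0.78 (array([0.44925422, 0.25992647]), 1.019090426000645)
```

View pics/w1.png

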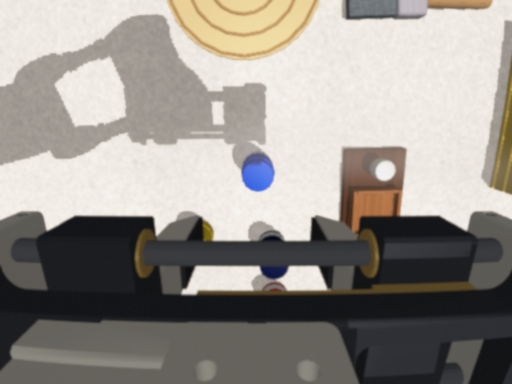

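The wrist view puts the royal pot at (258,172), and its fit agrees with my estimate to 2 mm. The navy and red pots are below, behind the fingers. I'll descend and grasp.

>>> apply_moves(motion="72 0.05 0.1 4 0 0 0; 72 0 0 4 0 0 0; 72 0 0 4 0 0 0; 72 0 0 3 0 0 0; 72 0 0 1.9 0 0 0; 72 0 0 0 0 0 0; 20 0 0 0 0 0 0; 20 0 0 0 0 0 0; 20 0 0 0 0 0 0; 20 0 0 0 0 0 0; 20 0 0 -1.5 0 0 0; 20 0 0 -4 0 0 0; 20 0 0 -4 0 0 0; 20 0 0 -2 0 0 0; 20 0 0 0 0 0 0", force=15)

```text
time: 5.6
tool_pos: [0.4497, 0.2601, 0.1374]
tool_rot: [3.138, -0.002, 1.571]
contact_force: [0.0, 0.1, -1.3]
opening: 0.0376
grip_force: 15.0
```

```bash
python3 - <<'E'
from h import *
c=robot.read_camera('side'); cv2.imwrite('pics/s2.png',cv2.resize(c['img'][130:350,150:400,::-1],None,fx=3,fy=2.7))
w=wrist(); save(w,'w2.png')
for cc in (c,w):
  for d in robot.trace('royal_center',cc): print(d['score'],fit(cc,d['pixels'],POT,[.447,.26],.117))
E
```

```text
0.59 (array([0.44836509, 0.25958065]), 0.9729643281954838)
0.63 (array([0.44976182, 0.26893167]), 0.7129956330692986)
```

View pics/s2.png

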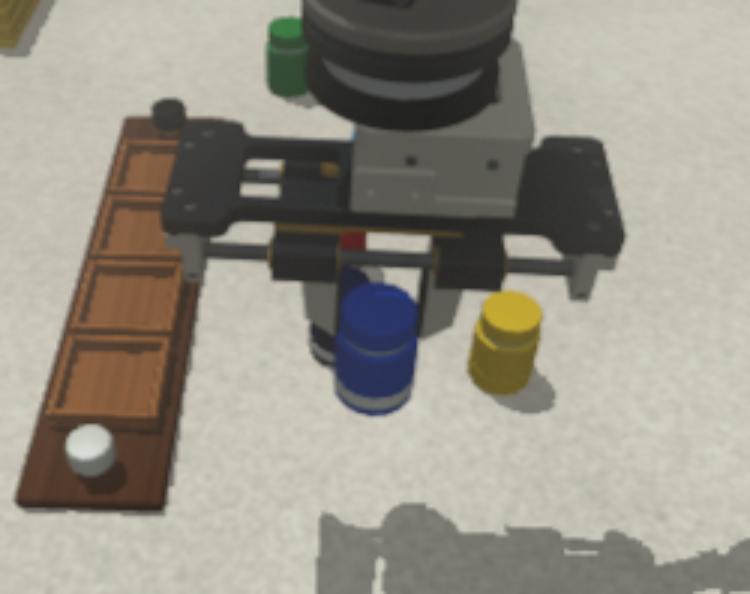

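View pics/w2.png

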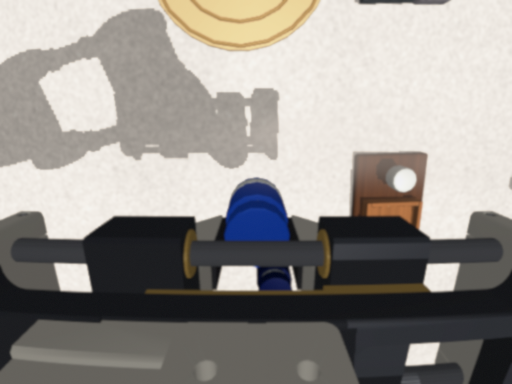

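The pot is held upright: in the side crop its body is between the fingers at about (375,350), with the rack clear to the left. I'll carry it to the third bay from the white end.

>>> apply_moves(motion="20 -2.64 2.11 0 0 0 0; 20 -2.64 2.11 0 0 0 0; 20 -2.64 2.11 0 0 0 0; 20 -2.64 2.11 0 0 0 0; 20 -2.64 2.11 0 0 0 0; 20 -2.64 2.11 0 0 0 0; 20 -2.64 2.11 0 0 0 0; 20 -2.64 2.11 0 0 0 0; 20 0 0 0 0 0 0; 20 0 0 0 0 0 0; 20 0 0 0 0 0 0")

```text
time: 7.18
tool_pos: [0.6168, 0.0495, 0.1349]
tool_rot: [-3.141, -0.0, 1.572]
contact_force: [0.0, -0.2, -0.8]
opening: 0.0376
grip_force: 15.0
```

```bash
python3 - <<'E'
from h import *
s=robot.observe(); print(s['tool_pos'],s['tool_rot'])
for n in('side','top'):
  c=robot.read_camera(n)
  for d in robot.trace('royal_center',c): print(n,d['score'],fit(c,d['pixels'],POT,[.6,.05],s['tool_pos'][2]-.02))
E
```

```text
[0.6168115  0.04954075 0.13493703] [-3.14064703e+00 -3.17692282e-04  1.57241550e+00]
side 0.81 (array([0.6159771, 0.0500692]), 0.9430759474472956)
```

>>> apply_moves(motion="20 0 0.1 3 0 0 0; 20 0 0 3 0 0 0; 20 0 0 2 0 0 0; 20 0 0 1.2 0 0 0; 20 0 0 0.4 0 0 0; 20 0 0 0.1 0 0 0; 20 0 0 0 0 0 0")

```text
time: 8.25
tool_pos: [0.619, 0.0486, 0.039]
tool_rot: [3.14, -0.0, 1.571]
contact_force: [0.3, 0.4, -1.0]
opening: 0.0375
grip_force: 15.0
```

>>> apply_moves(motion="20 0 0 0.15 0 0 0; 20 0 0 0 0 0 0; 72 0 0 0 0 0 0; 72 0 0 0 0 0 0; 72 0 0 0 0 0 0; 72 0 0 -3 0 0 0; 72 0 0 -4 0 0 0; 72 0 0 -3 0 0 0; 72 1.86 -2.98 0 0 0 0; 72 1.86 -2.98 0 0 0 0; 72 1.86 -2.98 0 0 0 0; 72 1.86 -2.98 0 0 0 0; 72 1.86 -2.98 0 0 0 0; 72 0 0 0 0 0 0; 72 0 0 0 0 0 0; 72 0 0 0 0 0 0")

```text
time: 10.25
tool_pos: [0.4703, 0.141, 0.1367]
tool_rot: [3.141, 0.0, 1.57]
contact_force: [1.0, 0.1, -0.7]
opening: 0.0662
grip_force: 0.0
```

```bash
python3 - <<'E'
from h import *
s=robot.observe(); print(s['tool_pos'],s['tool_rot'])
for n in('side','top'):
  c=robot.read_camera(n); save(c,n+'3.png')
  for t,z in(('royal_center',.017),('navy_center',0)):
    for d in robot.trace(t,c): print(n,t,d['score'],fit(c,d['pixels'],POT,[.6,.05],z))
E
```

```text
[0.47033238 0.14101551 0.13666804] [3.14116438e+00 1.38874268e-05 1.57049477e+00]
side royal_center 0.78 (array([0.61841615, 0.04509918]), 0.9300331347867934)
side navy_center 0.9 (array([0.46812895, 0.14126765]), 0.899675811373475)
side navy_center 0.73 (array([0.36009144, 0.15711169]), 0.9245437076589995)
top royal_center 0.84 (array([0.61847148, 0.04968444]), 0.9168205608951958)
top navy_center 0.45 (array([0.46472055, 0.12735438]), 0.23287229629260722)
```

View pics/side3.png

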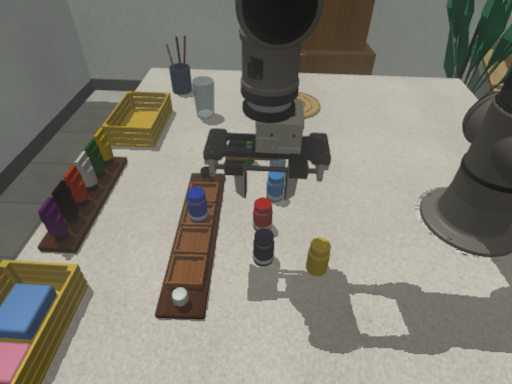

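The royal pot stands in the third bay at (197,205). Next is navy.

>>> apply_moves(motion="72 0 0 4 0 0 0; 72 0 0 4 0 0 0; 72 0 0 2.5 0 0 0; 72 0 0 1.15 0 0 0; 72 0 0 0 0 0 0; 20 0 0 0 0 0 0; 20 0 0 0 0 0 0; 20 0 0 0 0 0 0; 20 0 0 0 0 0 0; 20 0 0 -2 0 0 0; 20 0 0 -4 0 0 0; 20 0 0 -4 0 0 0; 20 0 0 -2 0 0 0; 20 0 0 0 0 0 0")

```text
time: 12.3
tool_pos: [0.4703, 0.1416, 0.1414]
tool_rot: [3.138, -0.001, 1.571]
contact_force: [0.1, -0.0, -1.6]
opening: 0.0373
grip_force: 15.0
```

>>> apply_moves(motion="20 -2.09 1.88 0 0 0 0; 20 -2.09 1.88 0 0 0 0; 20 -2.09 1.88 0 0 0 0; 20 -2.09 1.88 0 0 0 0; 20 -2.09 1.88 0 0 0 0; 20 -2.09 1.88 0 0 0 0; 20 -2.09 1.88 0 0 0 0; 20 -2.09 1.88 0 0 0 0; 20 0 0 0 0 0 0; 20 0 0 0 0 0 0; 20 0 0 0 0 0 0")

```text
time: 13.68
tool_pos: [0.6193, -0.0248, 0.1398]
tool_rot: [-3.141, -0.0, 1.572]
contact_force: [0.8, 1.2, -1.4]
opening: 0.0375
grip_force: 15.0
```

```bash
python3 - <<'E'
from h import *
s=robot.observe(); print(s['tool_pos'],s['tool_rot'])
for n in('side','top'):
  c=robot.read_camera(n)
  for d in robot.trace('navy_center',c): print(n,d['score'],fit(c,d['pixels'],POT,[.6,.0],s['tool_pos'][2]-.02))
E
```

```text
[ 0.61925531 -0.02477633  0.1397966 ] [-3.14056885e+00 -4.48112105e-04  1.57211513e+00]
side 0.89 (array([ 0.61840958, -0.02580297]), 0.9459753642971662)
side 0.58 (array([0.38261554, 0.25258498]), 0.5773549234285373)
side 0.52 (array([0.57484019, 0.11254021]), 0.39393710417556127)
```

>>> apply_moves(motion="20 0 0.1 4 0 0 0; 20 0 0 3 0 0 0; 20 0 0 2 0 0 0; 20 0 0 0.8 0 0 0; 20 0 0 0.4 0 0 0; 20 0 0 0 0 0 0; 72 0 0 0 0 0 0; 72 0 0 0 0 0 0; 72 0 0 0 0 0 0; 72 0 0 -3 0 0 0; 72 0 0 -4 0 0 0; 72 0 0 -3 0 0 0; 72 -0.4 -3.44 0 0 0 0; 72 -0.4 -3.44 0 0 0 0; 72 -0.4 -3.44 0 0 0 0; 72 -0.4 -3.44 0 0 0 0; 72 -0.4 -3.44 0 0 0 0; 72 0 0 0 0 0 0; 72 0 0 0 0 0 0; 72 0 0 0 0 0 0")

```text
time: 16.38
tool_pos: [0.4499, -0.0457, 0.1383]
tool_rot: [3.141, 0.0, 1.572]
contact_force: [-0.4, 0.4, 0.2]
opening: 0.0663
grip_force: 0.0
```

```bash
python3 - <<'E'
from h import *
s=robot.observe(); print(s['tool_pos'],s['tool_rot'])
for n in('side','top','wrist'):
  c=wrist() if n=='wrist' else robot.read_camera(n)
  for t,z in(('navy_center',.017),('sky_center',0)):
    for d in robot.trace(t,c): print(n,t,d['score'],fit(c,d['pixels'],POT,[.5,-.04],z),c['img'][d['pixels']].mean(0).astype(int))
E
```

```text
[ 0.44994166 -0.04574912  0.13827942] [3.14083755e+00 6.13673876e-05 1.57157863e+00]
side navy_center 0.78 (array([ 0.62083378, -0.03810667]), 0.74410433276607) [57 56 59]
side navy_center 0.77 (array([0.3643399, 0.1715791]), 0.8833032426067811) [118 103  42]
side sky_center 0.77 (array([ 0.44745965, -0.0469954 ]), 0.9378604920460182) [ 69  87 103]
top navy_center 0.87 (array([0.35966695, 0.15687105]), 0.8314288051051452) [134 118  38]
wrist navy_center 0.97 (array([ 0.62188013, -0.0245603 ]), 0.9724722821482196) [78 72 81]
wrist navy_center 0.73 (array([0.37820308, 0.12166555]), 0.07429092764881677) [145 126  53]
wrist sky_center 0.58 (array([ 0.45016959, -0.04633284]), 0.9935890272525256) [110 160 197]
```

>>> apply_moves(motion="72 0 0 4 0 0 0; 72 0 0 4 0 0 0; 72 0 0 2.5 0 0 0; 72 0 0 1.3 0 0 0; 72 0 0 0 0 0 0; 20 0 0 0 0 0 0; 20 0 0 0 0 0 0; 20 0 0 0 0 0 0; 20 0 0 0 0 0 0; 20 0 0 -2 0 0 0; 20 0 0 -4 0 0 0; 20 0 0 -4 0 0 0; 20 0 0 -2 0 0 0; 20 0 0 0 0 0 0")

```text
time: 18.58
tool_pos: [0.4498, -0.0459, 0.1414]
tool_rot: [3.138, 0.001, 1.571]
contact_force: [0.1, 0.6, -2.2]
opening: 0.0372
grip_force: 15.0
```

>>> apply_moves(motion="20 2.11 2.08 0 0 0 0; 20 2.11 2.08 0 0 0 0; 20 2.11 2.08 0 0 0 0; 20 2.11 2.08 0 0 0 0; 20 2.11 2.08 0 0 0 0; 20 2.11 2.08 0 0 0 0; 20 2.11 2.08 0 0 0 0; 20 2.11 2.08 0 0 0 0; 20 0 0 0 0 0 0; 20 0 0 0 0 0 0; 20 0 0 0 0 0 0")

```text
time: 19.95
tool_pos: [0.6146, 0.1224, 0.1398]
tool_rot: [-3.141, 0.0, 1.571]
contact_force: [-0.3, -1.2, -0.8]
opening: 0.0374
grip_force: 15.0
```

```bash
python3 - <<'E'
from h import *
s=robot.observe(); print(s['tool_pos'],s['tool_rot'])
for n in('side','top'):
  c=robot.read_camera(n)
  for d in robot.trace('sky_center',c): print(n,d['score'],fit(c,d['pixels'],POT,[.6,.12],s['tool_pos'][2]-.02))
E
```

```text
[0.61461451 0.12244319 0.13982316] [-3.14053678e+00  1.72188211e-04  1.57057217e+00]
side 0.95 (array([0.61484616, 0.12038645]), 0.8735371135224074)
```

>>> apply_moves(motion="20 0.05 0.05 4 0 0 0; 20 0 0 3 0 0 0; 20 0 0 2 0 0 0; 20 0 0 0.8 0 0 0; 20 0 0 0.4 0 0 0; 20 0 0 0 0 0 0; 72 0 0 0 0 0 0; 72 0 0 0 0 0 0; 72 0 0 0 0 0 0; 72 0 0 -3 0 0 0; 72 0 0 -4 0 0 0; 72 0 0 -3 0 0 0; 72 0 0 0 0 0 0")

```text
time: 21.78
tool_pos: [0.6174, 0.1239, 0.1412]
tool_rot: [3.136, -0.001, 1.571]
contact_force: [0.6, -0.7, 0.6]
opening: 0.0665
grip_force: 0.0
```

>>> apply_moves(motion="72 -3.3 -2.12 0 0 0 0; 72 -3.3 -2.12 0 0 0 0; 72 -3.3 -2.12 0 0 0 0; 72 -3.3 -2.12 0 0 0 0; 72 -3.3 -2.12 0 0 0 0; 72 -3.3 -2.12 0 0 0 0; 72 -3.3 -2.12 0 0 0 0; 72 -3.3 -2.12 0 0 0 0; 72 0 0 0 0 0 0; 72 0 0 0 0 0 0; 72 0 0 0 0 0 0")

```text
time: 23.15
tool_pos: [0.4466, -0.1395, 0.1378]
tool_rot: [-3.141, -0.001, 1.573]
contact_force: [0.8, 1.0, 0.2]
opening: 0.0661
grip_force: 0.0
```

```bash
python3 - <<'E'
from h import *
s=robot.observe(); print(s['tool_pos'],s['tool_rot'])
for n in('side','top','wrist'):
  c=wrist() if n=='wrist' else robot.read_camera(n)
  for t,z in(('sky_center',.017),('pale_center',0)):
    for d in robot.trace(t,c): print(n,t,d['score'],fit(c,d['pixels'],POT,[.5,-.04],z),c['img'][d['pixels']].mean(0).astype(int))
E
```

```text
[ 0.44662871 -0.13952888  0.1378425 ] [-3.14125508e+00 -5.47239807e-04  1.57252432e+00]
side pale_center 0.93 (array([ 0.44392631, -0.14611723]), 0.934773822909968) [ 94 103 104]
side pale_center 0.9 (array([ 0.52926293, -0.18623286]), 0.9954638735556619) [64 83 62]
top sky_center 0.83 (array([0.61550588, 0.12377534]), 0.7905037604647295) [ 61  95 127]
top sky_center 0.59 (array([0.59765742, 0.11972747]), 1.1929024148594483) [85 63 49]
wrist sky_center 0.43 (array([ 0.58945213, -0.03040854]), 0.7223534384316646) [128  84  53]
wrist pale_center 0.76 (array([ 0.52846127, -0.17252144]), 0.49498541293782505) [ 49 102  59]
wrist pale_center 0.59 (array([ 0.44623752, -0.14094718]), 0.9544096655494881) [182 196 203]
```

>>> apply_moves(motion="72 -0.15 -0.05 4 0 0 0; 72 0 0 4 0 0 0; 72 0 0 2.5 0 0 0; 72 0 0 1.3 0 0 0; 72 0 0 0 0 0 0; 20 0 0 0 0 0 0; 20 0 0 0 0 0 0; 20 0 0 0 0 0 0; 20 0 0 0 0 0 0; 20 0 0 -2 0 0 0; 20 0 0 -4 0 0 0; 20 0 0 -4 0 0 0; 20 0 0 -2 0 0 0; 20 0 0 0 0 0 0")

```text
time: 25.35
tool_pos: [0.4466, -0.1423, 0.1414]
tool_rot: [3.139, 0.001, 1.571]
contact_force: [-0.7, 0.1, -0.6]
opening: 0.0376
grip_force: 15.0
```

>>> apply_moves(motion="20 3.38 1.68 0 0 0 0; 20 3.38 1.68 0 0 0 0; 20 3.38 1.68 0 0 0 0; 20 3.38 1.68 0 0 0 0; 20 3.38 1.68 0 0 0 0; 20 3.38 1.68 0 0 0 0; 20 3.38 1.68 0 0 0 0; 20 3.38 1.68 0 0 0 0; 20 3.38 1.68 0 0 0 0; 20 3.38 1.68 0 0 0 0; 20 0 0 0 0 0 0; 20 0 0 0 0 0 0; 20 0 0 0 0 0 0")

```text
time: 26.98
tool_pos: [0.6132, 0.1951, 0.1398]
tool_rot: [-3.141, 0.0, 1.57]
contact_force: [-0.4, 0.4, -0.8]
opening: 0.0377
grip_force: 15.0
```

```bash
python3 - <<'E'
from h import *
s=robot.observe(); print(s['tool_pos'],s['tool_rot'])
c=robot.read_camera('side'); save(c,'side4.png')
for d in robot.trace('pale_center',c): print(d['score'],fit(c,d['pixels'],POT,[.6,.2],s['tool_pos'][2]-.02))
E
```

```text
[0.6131918  0.19505474 0.13976845] [-3.14057879e+00  3.94754677e-04  1.57022339e+00]
0.98 (array([ 0.51477765, -0.01761014]), 0.6013214179229898)
0.76 (array([0.61189859, 0.19617147]), 0.9119762718397171)
```

View pics/side4.png

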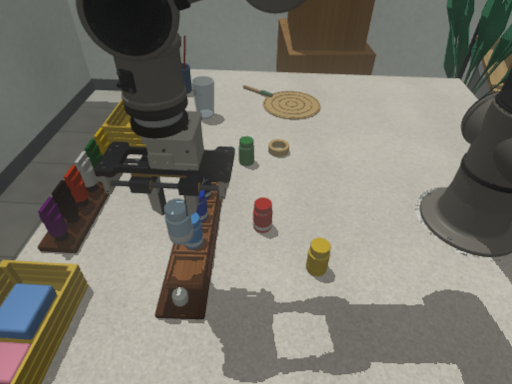

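The pale pot hangs at (180,222) above the last empty bay, with sky and royal behind it. I'll lower it, release and retreat.

>>> apply_moves(motion="20 0.1 0 4 0 0 0; 20 0 0 3 0 0 0; 20 0 0 2 0 0 0; 20 0 0 0.8 0 0 0; 20 0 0 0.4 0 0 0; 20 0 0 0 0 0 0; 72 0 0 0 0 0 0; 72 0 0 0 0 0 0; 72 0 0 0 0 0 0; 72 0 0 -3 0 0 0; 72 0 0 -4 0 0 0; 72 0 0 -4 0 0 0; 72 3 -3 0 0 0 0; 72 3 -3 0 0 0 0; 72 3 -3 0 0 0 0; 72 3 -3 0 0 0 0; 72 3 -3 0 0 0 0; 72 3 -3 0 0 0 0; 72 0 0 0 0 0 0; 72 0 0 0 0 0 0")

```text
time: 29.58
tool_pos: [0.4339, 0.3769, 0.1484]
tool_rot: [3.141, 0.0, 1.572]
contact_force: [0.1, -0.4, 0.1]
opening: 0.0661
grip_force: 0.0
```

```bash
python3 - <<'E'
from h import *
B=[[.613,.197],[.6155,.123],[.618,.049],[.6205,-.0255]]
for n in('side','top'):
  c=robot.read_camera(n); save(c,n+'5.png')
  for t,z in(('pale_center',.017),('sky_center',.017),('royal_center',.017),('navy_center',.017),('red_center',0)):
    for d in robot.trace(t,c):
      print(n,t,round(d['score'],2),fit(c,d['pixels'],POT,[.6,.1],z),c['img'][d['pixels']].mean(0).astype(int))
c=robot.read_camera('top'); cv2.imwrite('pics/t5.png',cv2.resize(c['img'][100:260,110:360,::-1],None,fx=3,fy=3))
E
```

```text
side pale_center 0.92 (array([ 0.52680659, -0.16371231]), 0.8571103143751992) [ 87 119  86]
side pale_center 0.76 (array([0.61256909, 0.19704757]), 1.0070939382853847) [148 162 165]
side pale_center 0.42 (array([0.5923196, 0.0053007]), 0.2877944174802779) [135 104  84]
side pale_center 0.16 (array([0.60546955, 0.27209528]), 0.2784486975535355) [189 189 181]
side sky_center 0.89 (array([0.61590009, 0.11647713]), 0.8674486494920883) [ 96 133 165]
side royal_center 0.68 (array([0.6192659 , 0.03761753]), 0.7447270522428076) [ 81  93 151]
side royal_center 0.2 (array([0.48638104, 0.0754783 ]), 0.253247303819163) [143  84  78]
side navy_center 0.61 (array([ 0.62122103, -0.04002884]), 0.7983995853639615) [92 90 94]
side red_center 0.45 (array([0.48752277, 0.05611203]), 0.2612388020336805) [146  84  78]
top pale_center 0.88 (array([0.61165028, 0.19883084]), 0.8334326389868173) [ 82  94 101]
top sky_center 0.59 (array([0.61578484, 0.12381373]), 0.9405569446146508) [ 51  76 100]
top royal_center 0.57 (array([0.61880526, 0.05025638]), 0.8951629282245351) [36 48 92]
top navy_center 0.79 (array([0.36092454, 0.15665125]), 0.9002875028152155) [115 102  38]
top navy_center 0.64 (array([ 0.62044515, -0.02323584]), 0.8973784237944818) [35 35 44]
top navy_center 0.57 (array([0.47185569, 0.05405848]), 1.0132641619891956) [103  48  45]
top red_center 0.66 (array([0.47501253, 0.05493033]), 0.8168868282259426) [104  39  37]
```

View pics/t5.png

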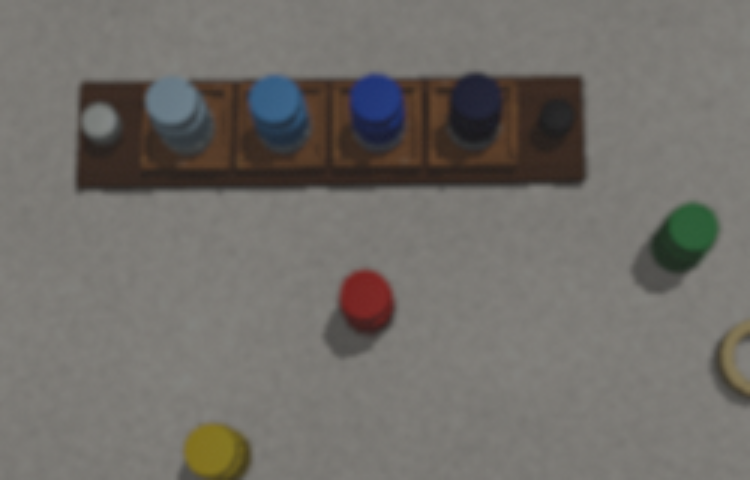

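View pics/side5.png

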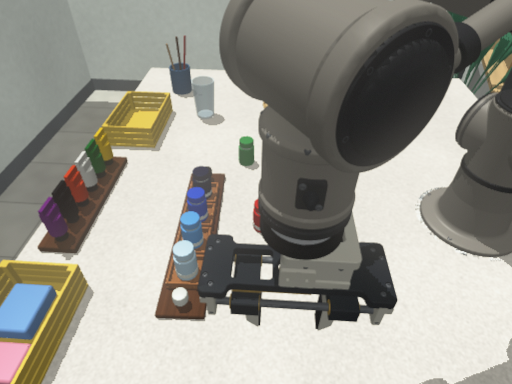

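All four blue pots stand upright and centred in their bays: pale (180,115), sky (280,112), royal (378,112) and navy (475,110) in the top crop. The red pot has not moved, and the gripper is clear.

```bash
python3 -c "
from cell import robot
print(robot.hand_in())"
```

```text
the job is handed in; nothing more can be done
None
```

I handed the job in at about 30 s of the 96 s allowed: the four blue pots stand upright in the rack from palest at the white knob to darkest at the black knob, all within about 3 mm of their bay centres in the last top-camera check, and the red pot was not moved; the hand-in call returned no verdict.

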